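Lock the label reel and hold the tension arm forward for threading

ROBOT

A 6-joint arm with a two-finger parallel gripper is mounted at the origin on the work surface. World frame = base frame: x ahead of the robot, y to its left, z up, the work surface at z = 0. Lengths are in m, angles in rad, forces in N, time in s.
With the tool pointing down it reaches from about 0.375 to 0.9 m from the base axis. Payload 3.1 kg.
Tool frame: the origin (TCP) lies at the centre of the arm's flange, where the gripper is bolted on; the fingertips stand robot.tip_extent ahead of it and the grasp point (between the pads) lies 164 mm ahead of it (robot.tip_extent is the distance from the TCP to the fingertips, in m); z points along the fingers, y is the line along which they close (so a half turn about z gives the same grasp; the last joint's range is limited). The gripper opens to 87 mm and grips with 3 to 60 N. Pads are 19 mm wide; open, the fingers measure 117 mm over their backs; the gripper's body (75 mm by 190 mm) begins 51 mm behind the grasp point.
Start: joints at [-1.514, 0.527, 1.433, -0, 1.181, -0.178], TCP at [0.145, -0.608, 0.405] pointing down, gripper open.
Joint ranges: [-3.08, 3.08], [-0.75, 2.2], [0.22, 2.44], [-1.43, 4.57], [0, 2.65], [-2.85, 2.85]. Speed limits (rad/s): [2.79, 2.79, 3.14, 3.14, 3.14, 3.14].

INTERFACE

Orientations are given as a unit quaternion [x, y, z, w].
In Python, from rig import get_obs, camera, hand_in, cut_out, robot gives the robot as it stands.
- The arm moves only by the tool step_arm, never from a script. Its argument "rows" is a list of rows, each a list of 6 numbers: the shift along the world's x, y, z in m, then the turn, a rotation vector about the world's x, y, z in degrees. A call has 1 to 12 rows; each row shifts and turns the commanded pose from where the row before left it; what a row does not reach is not made up. A row lasts 1/8 s, in which the tool goes at most 62.5 mm and 10.7 degrees, less where a joint would pass 70% of its speed; a pose out of reach is approached as far as the arm can. A call is refused whole if a number of a shift passes 0.0625 or a number of a turn 10.7, either way. A call with a gripper value outside its range is refused whole. "jaw" is the finger opening in m, from 0 to 0.087, set as the call begins (left out, the last holds). The fingers move at their own pace and stop on an object; "squeeze" is the grip in N (left out, the last holds). Time passes only in rows, so rows that do not move let the fingers close. It gives the time, the measured TCP pose, the force, the opening and the grip force at its end, in the units of the state.
- get_obs(): the state, without advancing time (a new reading comes with each control period).
- camera(name): name is "scene" or "top" or "wrist"; returns a dict with "pixels" (400x640x3 uint8, blue, green, red), "depth" (400x640 float32, m along the optical axis (not along the pixel's ray), 0 where there is no reading), "fov_y" (degrees; the focal length in pixels is half the picture's height over the tangent of half this angle, whatever the lens; pixels are square), "cx", "cy" (the principal point, pixels), "extrinsics" (4x4, takes a point from camera to world coordinates); the wrist camera has in their place "mount" (4x4, takes a point from camera to tool coordinates, whose origin is the TCP and whose axes are the flange's). Camera axes: x right, y up, looking along -z (the intrinsics and any distortion apply to the point x, -y, -z); pixel columns grow to the right and rows downward; lengths in m; the calibration is good to about 2 mm. A picture is of the moment at which its call begins: read the wrist's pose just before it.
- hand_in(): hands the job in; it is judged then, once.
Trained networks look in the newest picture that a camera, given by its name, has taken for a name from the list of things; names that differ only in an ending like _2 or _b are one class to them, and where a whole thing is asked for, a point or a joint stands for the part that bears it (a point fixed in the world has none). Each returns a list of dicts, best first, with "confidence" (0 to 1); they miss things now and then, are a little off and sometimes report something else, mostly with a low value. They report only what shows in the picture. A call takes as long as a camera call.
- cut_out(label, camera): "region" (400x640 bool, what is visible of it) and "extent" ([centre column, centre row, width, height] in pixels, round what is visible of it).
The state is a dict: "time": time; "q": joint angles; "joint_velocities": joint speeds; "joint_torque": joint torques, N m; "position": TCP position; "tool_rot": TCP orientation; "ft_force": force on the tool from outside, world axes, zero at the start; "moment": the same for the moment, N m; "grip_width": finger opening in m; "grip_force": force on a finger pad.
Only numpy, scipy, OpenCV 4.12 (cv2) and the standard library are available. Lean on these libraries where they do the work, as an engineer would, in place of code of your own. Each camera call takes 0.05 s, during which the arm holds its last target. There are 200 camera calls.

TASK

A fresh reel of labels has been dropped onto the tube labeller. Lock it down first: turn the lock collar on top of the reel clockwise, seen from above, fully round until its white-lined ear stands at the red locked mark. Then swing the blue spring-loaded tension arm forward, away from the reel, right up to its stop and keep holding it there with the fingers so that a colleague can thread the labels: finish while holding it, with the collar still locked, and leave the tube on the labeller and the things around it where they are.

Things in the scene. Friction and masses are not known exactly. Their poses are not given: they have to be found in the camera images.
- labeller: Tube labeller, fixed: low white cabinet, grey deck, 300 (own x) x 470 (own y) x 60 mm high; origin on the table, deck x -150 to 150, y -210 to 260 mm about it. Own x points away from the robot, own y is the feed direction, 'forward' for the tension arm. The arm's pivot stands at (80, 100) mm, its two rubber stop pins reach 97 mm above the table.
- reel_top (a point): Centre of the reel's hold-down flange, on the spindle axis, 110 mm above the table: a black disc 112 mm in diameter with a white (open) and a red (locked) mark on its rim. Under it lies the reel of white labels, 124 mm in diameter, top 106 mm above the table, on a 148 mm plate. Reel and flange are braked and do not turn.
- print_module (a point): Centre of the top of the fixed white print module with a display, 72 (labeller's x) x 60 mm, 135 mm above the table, on the far forward corner of the deck; a thin steel peel blade stands on its near side, top 111 mm. Two fixed guide rollers, 24 mm wide, top 113 mm, stand at (-125, 95) and (115, 175) mm in the labeller's x and y.
- lock_collar: Lock collar, captive on the reel's spindle above the black flange: aluminium ring 46 mm in diameter, 20 mm tall, with a blue ear on either side, each 10 mm thick, 14 mm tall, 76 mm over their ends. Origin on its axis at its underside, 111.5 mm above the table; z up, own x along the ear with the white line. The 22 mm spindle end shows 12 mm above it. Turns at 0.06 N m, stays where left.
- tension_arm: Blue flat tension arm, 18 mm wide and 8 mm thick, underside 87 mm and top 95 mm above the table, that swings level about an upright pivot. The origin lies on the pivot axis, own x runs along the arm to the web roller 125 mm out, own z up. A torsion spring drives it back towards the reel.
- collar_grip (a point): Point on the collar's axis, 12 mm above its underside, 123.5 mm above the table: the middle height to grip.
- collar_turn (a joint): Angle of the lock collar in rad, growing clockwise seen from above: 0 with the white-lined ear at the white open mark (0.65 rad counter-clockwise of the labeller's own x), 1.30 with it at the red locked mark (0.65 rad clockwise of own x), where it meets a hard stop. It starts between 0 and 0.3.
- roller_mid (a point): Middle of the white web roller that stands upright at the arm's tip, 124.5 mm above the table; the roller is 20 mm in diameter, runs from 97 to 152 mm above the table and turns freely on its axle, whose 5 mm end shows above it. It may be gripped or pushed.
- tension_swing (a joint): Angle of the tension arm in rad, growing forward, which is clockwise seen from above: 0 at the rest stop (arm pointing 25 degrees towards the reel from the labeller's -x direction), 1.08 at the forward stop. The spring asks for about 3.6 N at the roller at rest, rising to 7.6 N at the forward stop; if let go the arm flies back.
- nest_tube: Bystander: capped sample tube, 16 mm in diameter and 100 mm long with its purple cap, lying loose on the two rubber rollers of the tube nest, along the labeller's x. The origin lies on its axis, 45 mm from the round end, own x towards the cap.
- tube_rack: Bystander: white rack of yellow- and purple-capped sample tubes, 108 x 156 mm and 98 mm tall, loose on the table beside the reel end of the labeller. Origin at the centre of its underside.
- sample_cup: Bystander: yellow sample cup with a blue lid, 62 mm in diameter and 62 mm tall, loose on the table beyond the feed end. Origin at the centre of its underside.
- spare_reel: Bystander: spare reel of labels lying flat, 96 mm in diameter and 40 mm tall, loose on the table beyond the feed end. Origin at the centre of its underside.

How it is judged:
On the way, in this order (a step that is already met when the one before it is completed fails the run):
1. the lock collar is turned to its red locked mark (value of joint collar_turn above 1.2 rad), for 0.2 s.
2. then the tension arm is swung forward to its stop by the fingers (value of joint tension_swing above 1.03 rad and contact force between the fingers and tension_arm above 1.5 N), for 0.3 s.
At the end, for the whole second after the job is handed in: The lock collar stands within 0.1 rad (6 degrees) of its locked mark, the tension arm is still and within 0.05 rad (3 degrees) of its forward stop, the fingers press on the arm or its roller with more than 1.5 N, and the nest tube, rack, cup and spare reel are within 30 mm of where they started (all of step 2 and value of joint collar_turn above 1.2 rad and velocity of joint tension_swing between -0.1 and 0.1 rad/s and distance of each of nest_tube, tube_rack, sample_cup, spare_reel from where it was at the start of the episode below 0.03 m); the arm keeps its last pose, push and grip.
It fails at once if the tube in the nest, the rack, the cup or the spare reel is pushed more than 30 mm or tipped over (distance of any of nest_tube, tube_rack, sample_cup, spare_reel from where it was at the start of the episode above 0.03 m or angle between any of tube_rack, sample_cup, spare_reel's own z axis and vertical above 0.5 rad).
It also fails if it takes over 54 s, if anything falls off the work surface, if the arm or the gripper's body presses on something with over 40 N, if the wrist force passes 120 N, or if a joint passes its speed limit or range.

## Working session

There is one attempt and no reset: what is moved stays moved. The work goes in short steps, Python scripts to look and compute and a tool call to move; the robot and the scene stay as the last step left them, time stands still between calls to the robot, and variables do not carry over. Pictures are saved under pics/ and viewed, at most 10 in all, crops included, and the job is handed in when it is done.

Besides the shell and the picture viewer there is one more tool, called after "Emit:" as name(argument=value, ...), one argument or row to a line, values as JSON. step_arm: Moves the arm, as the interface text tells. Its arguments: {"type":"object","properties":{"rows":{"type":"array"},"jaw":{"type":"number"},"squeeze":{"type":"number"}},"required":["rows"]}

```bash
mkdir -p pics
cat > h.py <<'E'
import numpy as np, cv2
from scipy.spatial.transform import Rotation as R
from rig import get_obs, camera, hand_in, cut_out, robot
def cloud(c,T=None):
    T=c["extrinsics"] if T is None else T
    d=c["depth"];h,w=d.shape;f=h/2/np.tan(np.radians(c["fov_y"]/2))
    u,v=np.meshgrid(np.arange(w),np.arange(h))
    P=np.stack([(u-c["cx"])/f*d,-(v-c["cy"])/f*d,-d],-1)
    return P@T[:3,:3].T+T[:3,3]
def toolT(o):
    T=np.eye(4);T[:3,:3]=R.from_quat(o["tool_rot"]).as_matrix();T[:3,3]=o["position"];return T
E
python3 - <<'E'
from h import *
o=get_obs();print(o["position"],o["tool_rot"],robot.tip_extent, [k for k in camera("top")])
for n in("top","scene"):
    c=camera(n);cv2.imwrite(f"pics/{n}.png",c["pixels"]);P=cloud(c)
    print(n,c["extrinsics"].round(3).tolist(),c["fov_y"])
    for l in("labeller","lock_collar","tension_arm","roller_mid","nest_tube","tube_rack","sample_cup","spare_reel","reel_top","print_module","collar_grip"):
        for r in cut_out(l,n)[:2]:
            m=r["region"]&(c["depth"]>0);q=P[m]
            print(l,round(r["confidence"],2),np.round(r["extent"]),m.sum(),np.median(q,0).round(3) if len(q) else "",np.percentile(q[:,2],95).round(3) if len(q) else "")
E
```

```text
[ 0.14541935 -0.60750073  0.40377319] [ 9.93114154e-01  1.17145516e-01  4.93632071e-05 -1.09716486e-03] 0.1822 ['pixels', 'depth', 'fov_y', 'cx', 'cy', 'extrinsics']
top [[0.025, 0.985, -0.17, 0.359], [-1.0, 0.022, -0.017, 0.035], [-0.013, 0.17, 0.985, 1.366], [0.0, 0.0, 0.0, 1.0]] 47.05041024840315
labeller 0.98 [326. 205. 184. 134.] 16843 [0.585 0.043 0.06 ] 0.126
lock_collar 0.62 [367. 183.  18.  17.] 224 [ 0.632 -0.061  0.129] 0.134
tension_arm 0.68 [309. 197.  35.  52.] 444 [0.607 0.102 0.095] 0.151
roller_mid 0.4 [322. 213.  10.   9.] 51 [0.546 0.057 0.149] 0.158
roller_mid 0.39 [366. 183.  24.  22.] 267 [ 0.633 -0.058  0.129] 0.141
nest_tube 0.72 [268. 244.  15.  39.] 196 [0.463 0.215 0.088] 0.093
nest_tube 0.16 [218. 199.  33.  38.] 870 [0.599 0.369 0.039] 0.044
tube_rack 0.98 [441. 177.  64.  57.] 2169 [ 0.662 -0.276  0.054] 0.099
tube_rack 0.57 [322. 214.   7.   7.] 28 [0.545 0.056 0.149] 0.152
sample_cup 0.86 [215. 250.  24.  23.] 431 [0.443 0.356 0.06 ] 0.065
spare_reel 0.77 [218. 200.  33.  34.] 915 [0.599 0.37  0.039] 0.044
reel_top 0.6 [330. 203. 187. 140.] 16924 [0.58
[... 577 characters left out ...]
.152
roller_mid 0.48 [467. 225.  31.  33.] 812 [0.461 0.368 0.061] 0.065
nest_tube 0.68 [403. 195.   6.  38.] 279 [0.472 0.222 0.089] 0.093
tube_rack 0.94 [180. 204.  75.  60.] 3660 [ 0.685 -0.267  0.054] 0.098
sample_cup 0.56 [466. 225.  28.  33.] 805 [0.461 0.367 0.061] 0.065
sample_cup 0.49 [312. 228. 223. 147.] 24388 [0.636 0.065 0.061] 0.131
spare_reel 0.87 [453. 284.  50.  51.] 1815 [0.615 0.381 0.041] 0.044
reel_top 0.83 [310. 228. 228. 144.] 24366 [0.636 0.065 0.061] 0.131
print_module 0.92 [311. 229. 228. 150.] 24287 [0.636 0.065 0.061] 0.131
collar_grip 0.65 [181. 203.  75.  61.] 3659 [ 0.684 -0.267  0.054] 0.098
collar_grip 0.57 [454. 284.  51.  50.] 1771 [0.614 0.38  0.041] 0.044
```

Run:
```python
from h import *
a=cv2.imread("pics/top.png")[110:290,190:490];b=cv2.imread("pics/scene.png")[120:320,130:490]
a=cv2.resize(a,(500,300),interpolation=3);b=cv2.resize(b,(540,300),interpolation=3)
cv2.imwrite("pics/v1.png",np.vstack([np.pad(a,((0,0),(0,40),(0,0))),b]))
for n in("top","scene"):
    c=camera(n);print(n,c["cx"],c["cy"]);P=cloud(c);hsv=cv2.cvtColor(c["pixels"],40)
    for l in("spare_reel","sample_cup"):
        r=cut_out(l,n)[0];q=P[r["region"]];zt=.04 if l[1]=="p" else .062
        q=q[abs(q[:,2]-zt)<.006];print(l,len(q),q.mean(0).round(4),np.ptp(q,0).round(3), (q.min(0)+q.max(0))/2)
```

```text
top 322.5126934563054 203.47437383303614
spare_reel 779 [0.6017 0.3735 0.0393] [0.095 0.096 0.012] [0.6023529  0.37423701 0.03996926]
sample_cup 329 [0.4447 0.3597 0.0606] [0.06  0.058 0.011] [0.4449399  0.36090462 0.06169729]
scene 320.3234316200387 200.30513418003585
spare_reel 1435 [0.6067 0.3803 0.0413] [0.097 0.095 0.012] [0.60369978 0.38024962 0.03989906]
sample_cup 462 [0.4491 0.3675 0.0624] [0.064 0.057 0.011] [0.44725469 0.3665372  0.06141699]
```

View pics/v1.png

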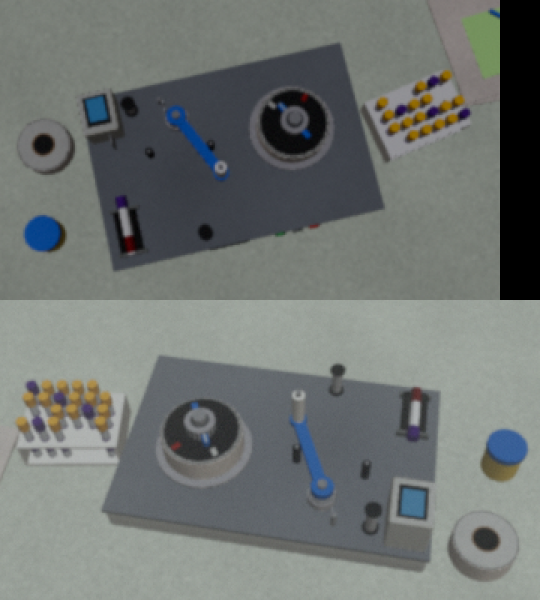

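Emit:
step_arm(
  rows=[
    [0.04, 0.046, 0, 0, 0, 0],
    [0.04, 0.046, 0, 0, 0, 0],
    [0.04, 0.046, 0, 0, 0, 0],
    [0.04, 0.046, 0, 0, 0, 0],
    [0.04, 0.046, 0, 0, 0, 0],
    [0.04, 0.046, 0, 0, 0, 0],
    [0.04, 0.046, 0, 0, 0, 0],
    [0.04, 0.046, 0, 0, 0, 0],
    [0.04, 0.046, 0, 0, 0, 0],
    [0.04, 0.046, 0, 0, 0, 0],
    [0.04, 0.046, 0, 0, 0, 0],
    [0, 0, 0, 0, 0, 0],
  ],
  jaw=0.087,
)

```text
time: 3.05
position: [0.5875, -0.0983, 0.4048]
tool_rot: [0.993, 0.12, 0.001, -0.0]
ft_force: [-1.1, -0.3, -0.5]
grip_width: 0.0869
grip_force: 0.0
```

Run:
```python
from h import *
o=get_obs();print(o["time"],o["position"],o["q"],R.from_quat(o["tool_rot"]).as_euler("ZYX",degrees=True))
c=camera("wrist");print(c["mount"].round(3).tolist(),c["fov_y"]);cv2.imwrite("pics/w1.png",c["pixels"])
P=cloud(c,toolT(o)@c["mount"])
np.savez("w1.npz",P=P,px=c["pixels"])
for l in("lock_collar","tension_arm","roller_mid","reel_top"):
    for r in cut_out(l,"wrist")[:2]:
        m=r["region"]&(c["depth"]>0);q=P[m]
        print(l,round(r["confidence"],2),np.round(r["extent"]),m.sum(),np.median(q,0).round(3) if len(q) else "",(q.min(0)+q.max(0))/2 if len(q) else "")
for n in("top","scene"):
    c=camera(n);P=cloud(c);r=cut_out("labeller",n)[0]
    q=P[(abs(P[...,2]-.06)<.006)&r["region"]][:,:2].astype(np.float32)
    hull=cv2.convexHull(q*1000);print(n,cv2.minAreaRect(hull))
```

```text
3.05 [ 0.58748984 -0.09834228  0.40478926] [-3.53506206e-01  4.87395621e-01  1.50912423e+00  1.08278932e-03
  1.14332529e+00  9.75951971e-01] [ 1.38019964e+01 -1.14579212e-01  1.79990696e+02]
[[0.001, 0.967, 0.255, 0.069], [1.0, -0.001, -0.0, -0.001], [0.0, 0.255, -0.967, 0.019], [0.0, 0.0, 0.0, 1.0]] 65.51794114485172
lock_collar 0.67 [292. 131.  58.  87.] 2429 [ 0.64  -0.059  0.132] [ 0.63837778 -0.0586267   0.12207304]
roller_mid 0.77 [132. 199.  56.  34.] 1088 [0.557 0.054 0.137] [0.5508519  0.07502549 0.10754939]
reel_top 0.73 [212. 127. 425. 250.] 99843 [0.628 0.024 0.061] [0.61350982 0.01082976 0.14861625]
reel_top 0.51 [290. 130.  54.  87.] 2559 [ 0.64  -0.059  0.132] [ 0.63678788 -0.05684467  0.12642816]
top ((589.6737670898438, 44.84014892578125), (304.7320861816406, 474.667236328125), 14.666799545288086)
scene ((589.651123046875, 50.002044677734375), (308.818115234375, 475.2193298339844), 14.295929908752441)
```

View pics/w1.png

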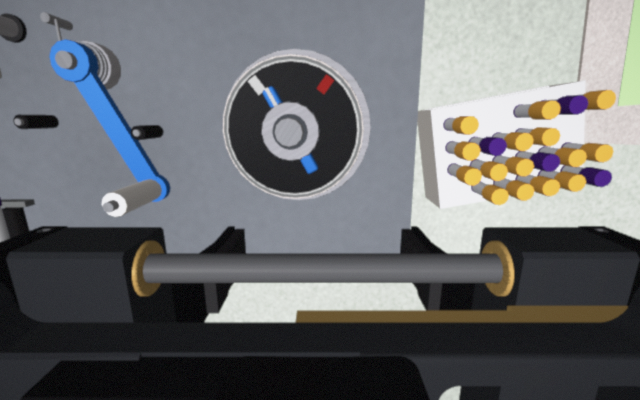

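Run:
```python
from h import *
d=np.load("w1.npz");P,px=d["P"],d["px"];g=cv2.cvtColor(px,6).astype(int);hsv=cv2.cvtColor(px,40)
v,u=np.mgrid[:400,:640]
near=(np.hypot(u-290,v-130)<75)
circ=lambda m:(lambda q:(cv2.minEnclosingCircle((q[:,:2]*1000).astype(np.float32)),q.mean(0).round(4),len(q)))(P[m])
z=P[...,2]
print("flange",circ(near&(g<60)&(abs(z-.11)<.004)))
print("ring",circ(near&(abs(z-.1315)<.003)))
print("spindle",circ(near&(abs(z-.1435)<.003)))
print("reel106",circ(near&(abs(z-.107)<.006)))
blue=(hsv[...,0]>100)&(hsv[...,0]<125)&(hsv[...,1]>140)
cen=P[near&(abs(z-.1315)<.003)][:,:2]; c0,_=cv2.minEnclosingCircle((cen*1000).astype(np.float32));c0=np.array(c0)/1000
for s in(blue&near&(v<125),blue&near&(v>135)):
    q=P[s];print("ear",len(q),q.mean(0).round(4),np.degrees(np.arctan2(*(q.mean(0)[:2]-c0)[::-1])))
red=(hsv[...,0]<10)&(hsv[...,1]>150)&near;wh=near&(g>150)&(u<263)&(v<95)&(np.hypot(u-257,v-85)<12)
for s in(red,wh):q=P[s];print("mark",len(q),q.mean(0).round(4),np.degrees(np.arctan2(*(q.mean(0)[:2]-c0)[::-1])))
b=blue&(u<180)&(u>40)&(abs(z-.095)<.006);q=P[b];print("arm",len(q),q.mean(0).round(4))
l=cv2.fitLine((q[:,:2]).astype(np.float32),2,0,.01,.01).ravel();print(np.degrees(np.arctan2(l[1],l[0])))
t=(q[:,:2]-l[2:])@l[:2];print("ends",l[2:]+l[:2]*t.min(),l[2:]+l[:2]*t.max())
q=P[(np.hypot(u-114,v-205)<12)&(abs(z-.152)<.004)];print("rollertop",len(q),q.mean(0),np.ptp(q,0))
```

```text
flange (((638.0599365234375, -58.388675689697266), 54.78913497924805), array([ 0.6396, -0.0591,  0.1106]), 9112)
ring (((638.76416015625, -58.80908966064453), 37.45011520385742), array([ 0.6392, -0.0582,  0.1319]), 2133)
spindle (((637.826416015625, -58.42173767089844), 10.888973236083984), array([ 0.6381, -0.0587,  0.1444]), 636)
reel106 (((637.6046142578125, -58.28925323486328), 62.104183197021484), array([ 0.6412, -0.0585,  0.1099]), 12608)
ear 154 [ 0.6608 -0.0385  0.1277] 42.64019212292314
ear 234 [ 0.6155 -0.0792  0.1263] -138.70388274476974
mark 179 [ 0.6812 -0.0766  0.1116] -22.76012551108266
mark 160 [ 0.6671 -0.0212  0.1116] 52.956556318153396
arm 3918 [0.6125 0.1075 0.0959]
39.565666
ends [0.54403824 0.05096165] [0.6622962  0.14867384]
rollertop 304 [0.55299843 0.05890358 0.15273445] [0.01897222 0.01780149 0.00517209]
```

Emit:
step_arm(
  rows=[
    [0.0127, 0.01, -0.015, 0, 0, 7],
    [0.0127, 0.01, -0.015, 0, 0, 7],
    [0.0127, 0.01, -0.015, 0, 0, 7],
    [0.0127, 0.01, -0.015, 0, 0, 7],
    [0, 0, -0.024, 0, 0, 0],
    [0, 0, -0.024, 0, 0, 0],
    [0, 0, 0, 0, 0, 0],
    [0, 0, 0, 0, 0, 0],
  ],
)

```text
time: 4.5
position: [0.6364, -0.0623, 0.2975]
tool_rot: [0.935, 0.354, 0.0, 0.0]
ft_force: [-0.1, 0.1, -0.2]
grip_width: 0.0873
grip_force: 0.0
```

Emit:
step_arm(
  rows=[
    [0.0016, 0.0037, 0, 0, 0, 0],
    [0, 0, 0, 0, 0, 0],
  ],
)

```text
time: 4.75
position: [0.6381, -0.0579, 0.2977]
tool_rot: [0.935, 0.354, 0.001, 0.0]
ft_force: [-0.4, 0.2, -0.3]
grip_width: 0.0871
grip_force: 0.0
```

Emit:
step_arm(
  rows=[
    [0, 0, 0, 0, 0, 0],
    [0, 0, 0, 0, 0, 0],
    [0, 0, 0, 0, 0, 0],
    [0, 0, 0, 0, 0, 0],
    [0, 0, 0, 0, 0, 0],
  ],
  jaw=0.03,
  squeeze=25,
)

```text
time: 5.38
position: [0.6382, -0.0585, 0.2968]
tool_rot: [0.935, 0.354, 0.0, 0.001]
ft_force: [-1.0, 1.0, -4.1]
grip_width: 0.0452
grip_force: 25.1
```

Emit:
step_arm(
  rows=[
    [0, 0, 0, 0, 0, -8],
    [0, 0, 0, 0, 0, -8],
    [0, 0, 0, 0, 0, -8],
    [0, 0, 0, 0, 0, -8],
    [0, 0, 0, 0, 0, -8],
    [0, 0, 0, 0, 0, -8],
    [0, 0, 0, 0, 0, -8],
    [0, 0, 0, 0, 0, -8],
    [0, 0, 0, 0, 0, -3],
    [0, 0, 0, 0, 0, 0],
    [0, 0, 0, 0, 0, 0],
  ],
)

```text
time: 6.75
position: [0.6381, -0.0587, 0.2968]
tool_rot: [0.975, -0.22, 0.001, 0.001]
ft_force: [0.4, -4.0, -1.5]
grip_width: 0.0455
grip_force: 25.0
```

Run:
```python
from h import *
o=get_obs();print(o["moment"],R.from_quat(o["tool_rot"]).as_euler("ZYX",degrees=True),o["q"][5])
c=camera("scene");cv2.imwrite("pics/s2.png",cv2.resize(c["pixels"][130:290,180:420],(720,480),interpolation=3))
```

```text
[-0.54451316 -0.20958797  0.63615486] [-2.54266540e+01 -9.23634217e-02  1.79923041e+02] 1.750067881500646
```

View pics/s2.png

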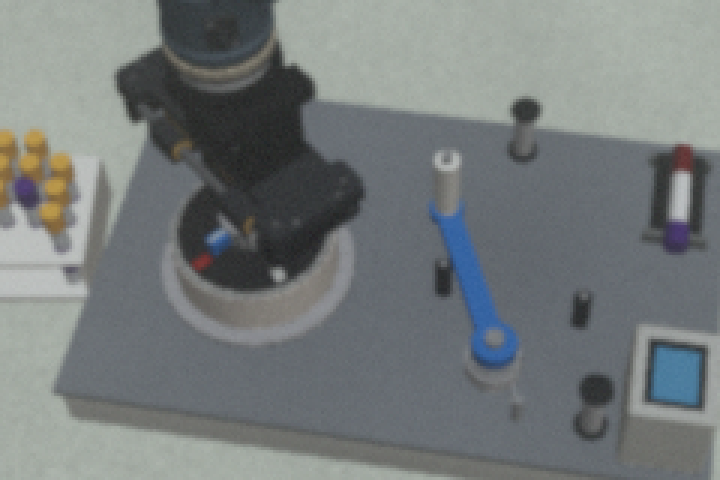

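Emit:
step_arm(
  rows=[
    [0, 0, 0, 0, 0, 2],
    [0, 0, 0, 0, 0, 0],
    [0, 0, 0, 0, 0, 0],
    [0, 0, 0.035, 0, 0, 0],
    [0, 0, 0.045, 0, 0, 0],
    [-0.0142, 0.0196, 0, 0, 0, 9],
    [-0.0142, 0.0196, 0, 0, 0, 9],
    [-0.0142, 0.0196, 0, 0, 0, 9],
    [-0.0142, 0.0196, 0, 0, 0, 9],
    [-0.0142, 0.0196, 0, 0, 0, 9],
    [-0.0142, 0.0196, 0, 0, 0, 9],
    [0, 0, 0, 0, 0, 0],
  ],
  jaw=0.087,
)

```text
time: 8.3
position: [0.5514, 0.0609, 0.3768]
tool_rot: [0.965, 0.263, -0.001, -0.001]
ft_force: [0.4, 0.2, 0.3]
grip_width: 0.087
grip_force: 0.0
```

Run:
```python
from h import *
o=get_obs();print(o["time"],o["position"],R.from_quat(o["tool_rot"]).as_euler("ZYX",degrees=True),o["grip_width"])
c=camera("wrist");cv2.imwrite("pics/w2.png",c["pixels"])
P=cloud(c,toolT(o)@c["mount"]);px=c["pixels"];z=P[...,2];hsv=cv2.cvtColor(px,40)
r=cut_out("lock_collar","wrist")
for x in r[:1]:print(x["confidence"],x["extent"])
q=P[(abs(z-.152)<.004)&(np.hypot(P[...,0]-.5528,P[...,1]-.059)<.03)];print(len(q),q.mean(0) if len(q) else "",np.ptp(q,0) if len(q) else "")
s=(hsv[...,0]>100)&(hsv[...,0]<125)&(hsv[...,1]>140);d=P[...,:2]-[.638,-.0585];rr=np.hypot(d[...,0],d[...,1])
q=P[s&(rr>.02)&(rr<.045)&(z>.1)]-[.638,-.0585,0]
a=np.degrees(np.arctan2(q[:,1],q[:,0]));print(np.histogram(a,np.arange(-180,181,20)))
```

```text
8.3 [0.55142189 0.06087233 0.37678083] [ 3.04817216e+01  5.64869862e-02 -1.79920141e+02] 0.08695268765123071
0.87 [513.4, 188.3, 96.0, 64.6]
501 [0.55349715 0.06179874 0.15235036] [0.01960636 0.0199936  0.0074371 ]
(array([ 11,   0,   0,   0,   0,   0,   8,  30, 196,   0,   0,   0,   0,
         0,   0,   0, 348,  59]), array([-180, -160, -140, -120, -100,  -80,  -60,  -40,  -20,    0,   20,
         40,   60,   80,  100,  120,  140,  160,  180]))
```

View pics/w2.png

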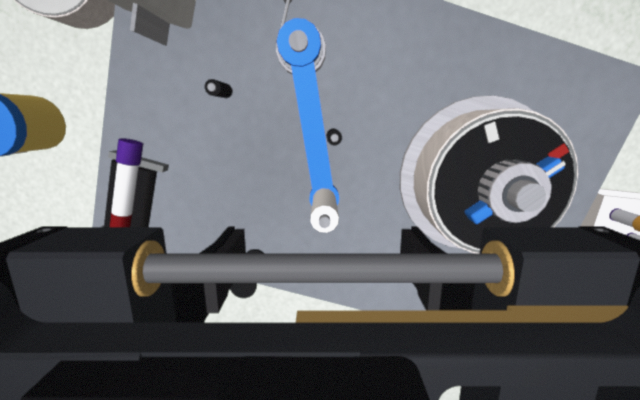

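Run:
```python
from h import *
o=get_obs();c=camera("wrist");P=cloud(c,toolT(o)@c["mount"]);px=c["pixels"];z=P[...,2];hsv=cv2.cvtColor(px,40);g=cv2.cvtColor(px,6)
d=P[...,:2]-[.638,-.0585];rr=np.hypot(d[...,0],d[...,1])
ears=(rr>.026)&(rr<.045)&(abs(z-.1265)<.003);q=P[ears][:,:2]
print(len(q));l=cv2.fitLine(q.astype(np.float32),2,0,.01,.01).ravel();print(np.degrees(np.arctan2(l[1],l[0])),l[2:])
q=P[(rr<.013)&(abs(z-.144)<.003)];print(q.mean(0))
ctr=q.mean(0)[:2]
for n,m in(("red",(rr>.03)&(rr<.06)&((hsv[...,0]<10)|(hsv[...,0]>170))&(hsv[...,1]>130)&(abs(z-.111)<.004)),("white",(rr>.035)&(rr<.05)&(g>150)&(abs(z-.111)<.003))):
    a=P[m].mean(0)[:2]-ctr;print(n,m.sum(),np.degrees(np.arctan2(a[1],a[0])))
```

```text
443
-22.628927 [ 0.63801944 -0.05688193]
[ 0.6380067  -0.05692875  0.1441913 ]
red 186 -23.48615416540839
white 139 50.48447521768656
```

Emit:
step_arm(
  rows=[
    [0.0016, -0.001, -0.02, 0, 0, 0],
    [0, 0, -0.032, 0, 0, 0],
    [0, 0, -0.032, 0, 0, 0],
    [0, 0, 0, 0, 0, 0],
  ],
)

```text
time: 8.95
position: [0.554, 0.0577, 0.2906]
tool_rot: [0.965, 0.262, -0.002, -0.001]
ft_force: [-0.8, 0.0, -0.0]
grip_width: 0.0868
grip_force: 0.0
```

Emit:
step_arm(
  rows=[
    [0, 0, 0, 0, 0, 0],
    [0, 0, 0, 0, 0, 0],
    [0, 0, 0, 0, 0, 0],
    [0, 0, 0, 0, 0, 0],
    [0, 0, 0, 0, 0, 0],
    [0, 0, 0, 0, 0, 0],
    [0, 0, 0, 0, 0, 0],
  ],
  jaw=0.01,
  squeeze=30,
)

```text
time: 9.82
position: [0.5542, 0.0585, 0.2927]
tool_rot: [0.965, 0.263, -0.0, -0.0]
ft_force: [-0.6, -0.5, -0.2]
grip_width: 0.0251
grip_force: 0.7
```

Emit:
step_arm(
  rows=[
    [0, 0, 0, 0, 0, 0],
    [0, 0, 0, 0, 0, 0],
    [0, 0, 0, 0, 0, 0],
    [0, 0, 0, 0, 0, 0],
  ],
)

```text
time: 10.32
position: [0.5531, 0.0597, 0.2926]
tool_rot: [0.965, 0.262, -0.001, -0.002]
ft_force: [-3.0, 4.5, 2.0]
grip_width: 0.0192
grip_force: 30.0
```

Emit:
step_arm(
  rows=[
    [-0.0049, 0.0068, 0, 0, 0, -3.2],
    [-0.0049, 0.0069, 0, 0, 0, -3.3],
    [-0.0079, 0.015, 0, 0, 0, -6.5],
    [-0.0058, 0.0158, 0, 0, 0, -6.5],
    [-0.0036, 0.0165, 0, 0, 0, -6.5],
    [-0.0014, 0.0169, 0, 0, 0, -6.5],
    [0.0009, 0.0168, 0, 0, 0, -6.5],
    [0.0016, 0.0083, 0, 0, 0, -3.2],
    [0, 0, 0, 0, 0, 0],
    [0, 0, 0, 0, 0, 0],
  ],
)

```text
time: 11.58
position: [0.5266, 0.1605, 0.2926]
tool_rot: [0.995, -0.101, -0.003, 0.002]
ft_force: [-5.2, -5.3, 4.5]
grip_width: 0.0195
grip_force: 30.0
```

Emit:
step_arm(
  rows=[
    [0.0012, 0.0068, 0, 0, 0, -3],
    [0.0018, 0.0067, 0, 0, 0, -3],
    [0.0022, 0.0066, 0, 0, 0, -3],
    [0.0024, 0.0064, 0, 0, 0, -3],
    [0, 0, 0, 0, 0, 0],
    [0, 0, 0, 0, 0, 0],
  ],
)

```text
time: 12.32
position: [0.5339, 0.1868, 0.2925]
tool_rot: [0.979, -0.205, -0.003, 0.003]
ft_force: [-4.9, -4.9, 5.2]
grip_width: 0.0197
grip_force: 30.0
```

Emit:
step_arm(
  rows=[
    [0.0008, 0.002, 0, 0, 0, 0],
    [0.0008, 0.002, 0, 0, 0, 0],
    [0, 0, 0, 0, 0, 0],
    [0, 0, 0, 0, 0, 0],
    [0, 0, 0, 0, 0, 0],
    [0, 0, 0, 0, 0, 0],
  ],
)

```text
time: 13.08
position: [0.5351, 0.1895, 0.2925]
tool_rot: [0.979, -0.205, -0.004, 0.004]
ft_force: [-5.8, -11.4, 6.1]
grip_width: 0.0194
grip_force: 30.0
```

Run:
```python
from h import *
o=get_obs();print(o["position"],o["ft_force"],o["time"])
c=camera("wrist");P=cloud(c,toolT(o)@c["mount"]);px=c["pixels"];z=P[...,2];hsv=cv2.cvtColor(px,40)
s=(hsv[...,0]>100)&(hsv[...,0]<125)&(hsv[...,1]>140)&(abs(z-.096)<.006)&(P[...,0]<.64)
q=P[s];l=cv2.fitLine(q[:,:2].astype(np.float32),2,0,.01,.01).ravel();print(len(q),np.degrees(np.arctan2(l[1],l[0])))
cv2.imwrite("pics/w3.png",px)
```

```text
[0.53513901 0.18950447 0.29249709] [ -5.78361523 -11.41475815   6.13741663] 13.075
6745 -23.764431
```

View pics/w3.png

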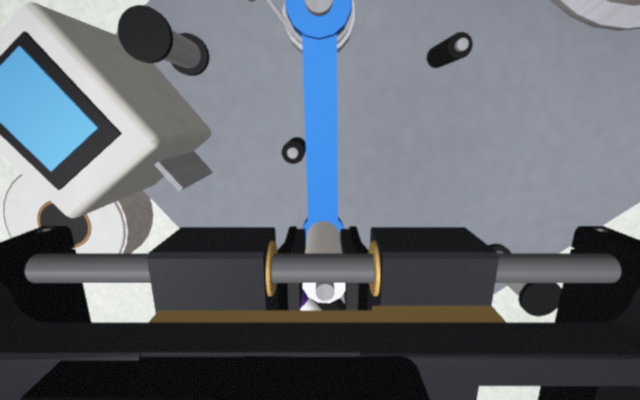

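Emit:
step_arm(
  rows=[
    [0.0006, 0.0014, 0, 0, 0, 0],
    [0, 0, 0, 0, 0, 0],
    [0, 0, 0, 0, 0, 0],
    [0, 0, 0, 0, 0, 0],
    [0, 0, 0, 0, 0, 0],
  ],
)

```text
time: 13.75
position: [0.5354, 0.1901, 0.2924]
tool_rot: [0.979, -0.204, -0.004, 0.006]
ft_force: [-6.6, -13.8, 7.7]
grip_width: 0.0195
grip_force: 30.0
```

Run:
```python
from h import *
c=camera("scene");P=cloud(c)
for l in("nest_tube","sample_cup","spare_reel","tube_rack"):
    for r in cut_out(l,"scene")[:1]:print(l,r["extent"],np.median(P[r["region"]],0))
cv2.imwrite("pics/s3.png",cv2.resize(c["pixels"][130:320,170:500],(790,455),interpolation=3))
```

```text
sample_cup [466.1, 225.8, 29.8, 33.7] [0.46112727 0.36778732 0.0610554 ]
spare_reel [452.1, 284.0, 51.2, 53.3] [0.61443221 0.37977318 0.0409319 ]
tube_rack [178.9, 202.1, 74.3, 63.4] [ 0.68386612 -0.26715798  0.05336272]
```

View pics/s3.png

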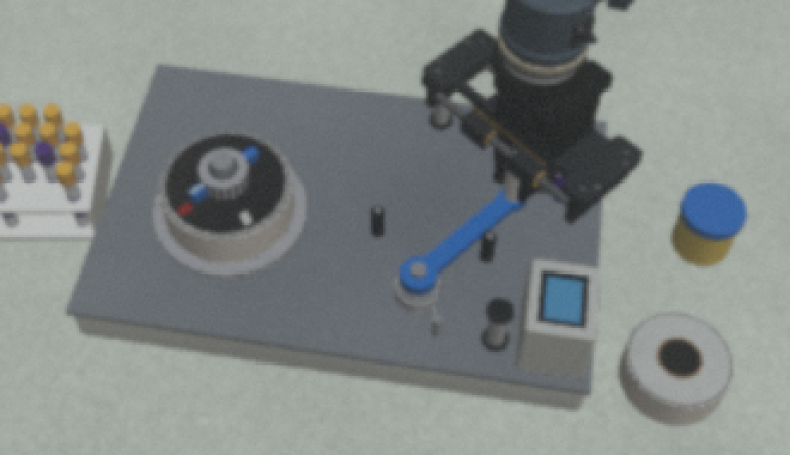

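The scene shows the white-lined ear (198,190) at the red mark (185,209), the blue arm against its forward stop pin (488,245), and the cup, spare reel and rack where they were. The force rises as I push further, so the arm is on its stop.

```bash
python3 -c "
from rig import hand_in;print(hand_in())"
```

```text
the job is handed in; nothing more can be done
None
```

The job is handed in: the collar is locked at the red mark and the fingers are holding the tension arm against its forward stop. The rack, cup and spare reel are unmoved, but the gripper hid the nest tube in the last picture, so its position is not confirmed; no verdict came back.

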